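Square up a printing plate on the register pins and lock it

ROBOT

A 7-joint arm with a two-finger parallel gripper is mounted at the origin on the work surface. World frame = base frame: x ahead of the robot, y to its left, z up, the work surface at z = 0. Lengths are in m, angles in rad, forces in N, time in s.
With the tool pointing down it reaches from about 0.4 to 0.875 m from the base axis. Payload 6.5 kg.
Tool frame: the origin (TCP) lies where the fingers leave the gripper's body, on its centre line; the fingertips stand 73 mm ahead of it and the grasp point (between the pads) lies 54 mm ahead of it (ctrl.nose_length is the distance from the TCP to the fingertips, in m); x points along the fingers, y is the direction in which the jaws open and shut, and the axes are right-handed (so a half turn about x gives the same grasp; the last joint's range is limited). The gripper opens to 85 mm and grips with 20 to 120 N. Pads are 22 mm wide; open, the fingers measure 114 mm over their backs; the gripper's body (76 mm by 85 mm) begins 54 mm behind the grasp point. The pads swing forward as they close: fully open they stand 13 mm farther back than shut.
Start: joints at [1.098, 0.536, -0.004, 1.538, 0.003, 1.067, -0.071], TCP at [0.257, -0.597, 0.304] pointing down, gripper open.
Joint ranges: [-2.7, 2.7], [-0.37, 2.16], [-1.27, 1.26], [0.24, 2.4], [-1.31, 4.45], [0.19, 1.91], [-2.76, 2.76]. Speed limits (rad/s): [2.39, 2.39, 3.14, 3.14, 3.14, 3.14, 3.14].

INTERFACE

Orientations are given as a unit quaternion [x, y, z, w].
In Python, from bench import sensors, eyes, ctrl gives the robot as it stands.
- The arm moves only by the tool apply_moves, never from a script. Its argument "steps" is a list of rows, each a list of 3 entries, a list of its own where there are three numbers: the opening, from 0 (shut) to 1 (fully open), then the shift along the tool's x, y, z in m, then the turn about the tool's x in degrees. A call has 1 to 12 rows; each row is the pose to reach, as a shift and turn from the pose commanded when the call began, along the tool's axes at that moment; what a row does not reach only later rows make up. A row lasts 1/12 s, in which the tool goes at most 41.7 mm and 7.16 degrees, less where a joint would pass 70% of its speed; a pose out of reach is approached as far as the arm can. A call with a gripper value outside its range is refused whole. The fingers move at their own pace and stop on an object; the grip force is fixed at half the most. Time passes only in rows, so rows that repeat a pose let the fingers close. It gives the time, the measured TCP pose, the force and the opening at its end, in the units of the state.
- sensors.observe(): the state, without advancing time (a new reading comes with each control period).
- eyes.grab_frame(name): name is "scene" or "top" or "wrist"; returns a dict with "img" (480x640x3 uint8, red, green, blue), "fx", "fy", "cx", "cy" (pixels), "position" and "attitude" of the camera in the world; the wrist camera has in their place "tool_from_camera" (4x4, takes a point from camera to tool coordinates, whose origin is the TCP and whose axes are the tool frame's). Camera axes: x right, y down, z forward; pixel columns grow to the right and rows downward; lengths in m; the calibration is good to about 2 mm. A picture is of the moment at which its call begins: read the wrist's pose just before it. There is no depth.
- ctrl.finish_job(): hands the job in, once; it reports no verdict.
The state is a dict: "time_s": time; "joint_positions": joint angles; "joint_velocities": joint speeds; "tau": joint torques, N m; "tcp_pos": TCP position; "ee_rot": TCP orientation; "ft_force": force on the tool from outside, world axes, zero at the start; "moment": the same for the moment, N m; "opening": finger opening in m.
Only numpy, scipy, OpenCV 4.12 (cv2) and the standard library are available. Lean on these libraries where they do the work, as an engineer would, in place of code of your own. Each camera call takes 0.05 s, during which the arm holds its last target.

TASK

Square up the printing plate on the plywood register board: without lifting it, push its far free corner round so that it pivots with its opposite corner staying at the end pin, until its long edge lies flush on the two side pins and its short edge still rests on the end pin. Then swing the wooden turn button fully round over the plate so that it is kept down, and leave the roller, ink jar, pencil case and brush pot where they are.

Things in the scene. Friction and masses are not known exactly. Their poses are not given: they have to be found in the camera images.
- board: Fixed plywood board, 330 x 270 x 18 mm. Origin on the table under the centre of the plate's proper seat, z up; the board spans x -180 to +150, y -110 to +160 mm, its top is 18 mm up. The seated plate covers x -80 to +80, y -55 to +55 mm, axes along the board's. Three steel pins, 16 mm diameter, stand 16 mm above the top. The button's post (18 mm diameter) is at (+108, 0) mm.
- end_pin (a point): Top centre of the end pin, at (-88, -37) mm in the board's axes, 34 mm above the table; the seated plate's short edge touches it.
- side_pin_near (a point): Top centre of one side pin, at (-50, -63) mm in the board's axes; the seated plate's long edge touches both side pins.
- side_pin_far (a point): Top centre of the other side pin, at (+62, -63) mm in the board's axes.
- plate: Loose printing plate, light wood with grey face carved with a leaf, 160 (x) x 110 (y) x 14 mm, about 0.3 kg, flat on the board, turned 20 to 37 degrees anticlockwise (from above) at the start. Origin at its underside but outside it: 8 mm off the short edge, 18 mm along it from the pivot corner, so where the end pin's axis is once the plate is seated. x along the long edge, y along the short edge.
- pivot_corner (a point): Top of the plate's corner next to the end pin, at (8, -18, 14) mm in the plate's frame; the plate reaches from it 160 mm along its x and 110 mm along its y. The short edge starts up to about 7 mm off the end pin. A few newtons slide the plate.
- plate_center (a point): Centre of the plate, half-way up (7 mm above its underside); axes as the plate's.
- far_corner (a point): Top of the plate's far corner, diagonally opposite the pivot corner, 160 mm along x and 110 mm along y from it; push here, on the long edge that faces away from the side pins.
- button (a joint): Dark wood turn button, hinged on its vertical post at the board's (+108, 0) mm. 0: the bar points along the board's -y, clear of the plate. It grows clockwise seen from above; at 1.57 the bar points along the board's -x, over the plate; stop at 1.62. It starts at 0 to 0.3, stays where it is left and needs about 1 N at its knob.
- button_knob (a point): Middle of the upright wooden knob on the button's free end: 16 mm diameter, top 70 mm above the table, this point 57 mm up and 60 mm from the hinge axis. The bar below is 20 mm wide, from 35 to 45 mm above the table, 3 mm clear over the plate. Push the knob sideways or grip it from above.
- roller: Loose ink roller with a wooden handle, about 190 x 105 x 32 mm, lying on the table; leave it alone.
- ink_jar: Loose jar, 64 mm diameter, 75 mm tall; leave it alone.
- pencil_case: Loose blue fabric-covered case, 190 x 70 x 35 mm; leave it alone.
- brush_pot: Loose white pot, 76 mm diameter, 95 mm tall; leave it alone.
There are look-alikes about, which are no part of the job. Of the things that look like the plate, the largest one is meant.

How it is judged:
On the way, in this order (a step that is already met when the one before it is completed fails the run):
1. the plate is pushed square onto its pins while the button is still clear (angle between the x axis of plate and the x axis of board, either way round below 0.05 rad and x of plate_center in the frame of board between -0.006 and 0.006 m and y of plate_center in the frame of board between -0.005 and 0.005 m and z of plate_center in the frame of board below 0.028 m and angle between plate's own z axis and vertical below 0.05 rad and value of joint button below 0.6 rad), for 0.2 s.
2. the button is swung over the plate (value of joint button above 1.35 rad), for 0.2 s.
At the end, for the whole second after the job is handed in: The plate lies flat and still on the board, square to it within 0.05 rad, its centre within 6 mm along and 5 mm across of the seat on the pins, and the turn button is at 1.35 rad or more, over the plate (angle between the x axis of plate and the x axis of board, either way round below 0.05 rad and x of plate_center in the frame of board between -0.006 and 0.006 m and y of plate_center in the frame of board between -0.005 and 0.005 m and z of plate_center in the frame of board below 0.028 m and angle between plate's own z axis and vertical below 0.05 rad and value of joint button above 1.35 rad and linear speed of plate below 0.01 m/s); the robot touches nothing.
It fails at once if the plate's pivot corner leaves the end pin (over 45 mm from the pin's axis; 20 mm when seated) (horizontal distance between pivot_corner and end_pin above 0.045 m).
It fails at once if the plate is lifted or tipped (height (world z) of plate_center above 0.037 m or angle between plate's own z axis and vertical above 0.15 rad).
It fails at once if the roller, ink jar, pencil case or brush pot is disturbed (over 30 mm) (distance of any of roller, ink_jar, pencil_case, brush_pot from where it was at the start of the episode above 0.03 m).
It also fails if it takes over 64 s, if anything falls off the work surface, if the arm or the gripper's body presses on something with over 40 N, if the wrist force passes 120 N, or if a joint passes its speed limit or range.

## Working session

There is one attempt and no reset: what is moved stays moved. The work goes in short steps, Python scripts to look and compute and a tool call to move; the robot and the scene stay as the last step left them, time stands still between calls to the robot, and variables do not carry over. Pictures are saved under pics/ and viewed, and the job is handed in when it is done.

Besides the shell and the picture viewer there is one more tool, called as a command line: name --argument value ..., lists and objects as JSON in quotes. apply_moves: Moves the arm, as the interface text tells. Its arguments: {"type":"object","properties":{"steps":{"type":"array"}},"required":["steps"]}

```bash
mkdir -p pics; ls; python3 - <<'E'
from bench import sensors, eyes, ctrl
import cv2
s=sensors.observe(); print({k:s[k] for k in('time_s','tcp_pos','ee_rot','opening','ft_force')})
for n in('scene','top'):
    f=eyes.grab_frame(n); cv2.imwrite(f'pics/{n}0.png',f['img'][:,:,::-1]); print(n,{k:v for k,v in f.items() if k!='img'})
E
```

```text
pics
{'time_s': 0.0, 'tcp_pos': array([ 0.25699478, -0.59649069,  0.30300569]), 'ee_rot': array([-0.69236091, -0.1434539 ,  0.69268636, -0.14227774]), 'opening': 0.08518840385045028, 'ft_force': array([0.42094822, 0.30833308, 0.01209661])}
scene {'fx': 601.9613783551841, 'fy': 601.9613783551841, 'cx': 314.87889678509254, 'cy': 231.61640339890317, 'position': array([ 1.29065566, -0.0135703 ,  1.05449117]), 'attitude': array([ 0.68304011,  0.64505306, -0.2373055 , -0.24708066])}
top {'fx': 535.6685786414032, 'fy': 535.6685786414032, 'cx': 318.6016291559644, 'cy': 242.5293465593033, 'position': array([ 0.25568381, -0.00244745,  1.22756365]), 'attitude': array([-0.70198061,  0.70657455, -0.05474578,  0.07055873])}
```

View pics/scene0.png

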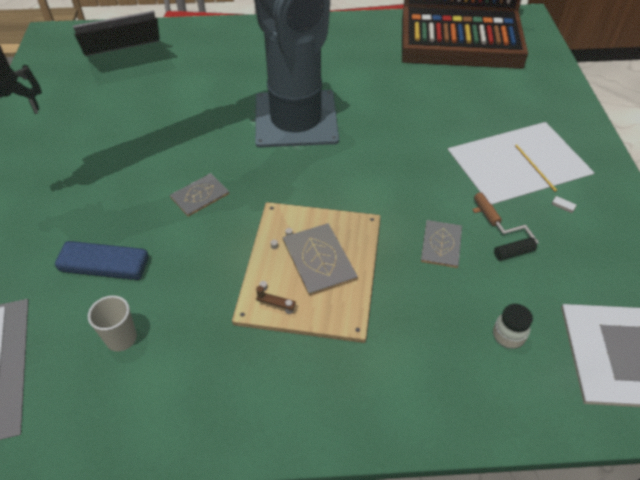

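View pics/top0.png

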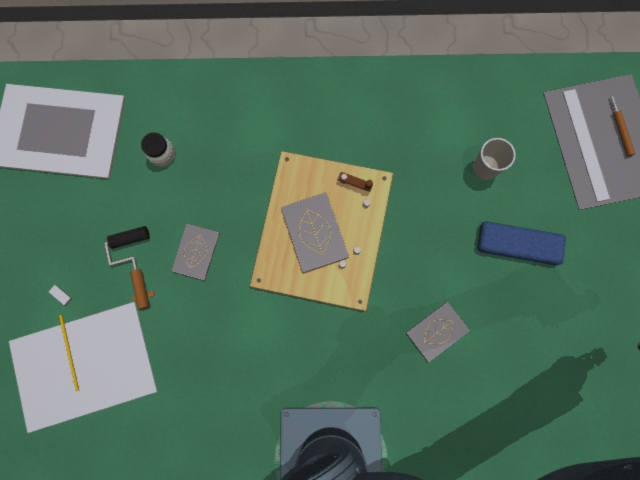

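Candidates that look like the plate in the top view are at (315,232) on the board, (196,252) and (438,332). The one on the board is the largest and the only one by the pins, so it is the plate. I'll confirm that in an enlarged crop.

```bash
python3 - <<'E'
import cv2
im=cv2.imread('pics/top0.png')[140:320,235:405]
cv2.imwrite('pics/top0c.png',cv2.resize(im,None,fx=3.3,fy=3.3,interpolation=cv2.INTER_CUBIC))
im=cv2.imread('pics/scene0.png')[195:345,225:390]
cv2.imwrite('pics/scene0c.png',cv2.resize(im,None,fx=4,fy=4,interpolation=cv2.INTER_CUBIC))
E
```

```text
(no output)
```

View pics/top0c.png

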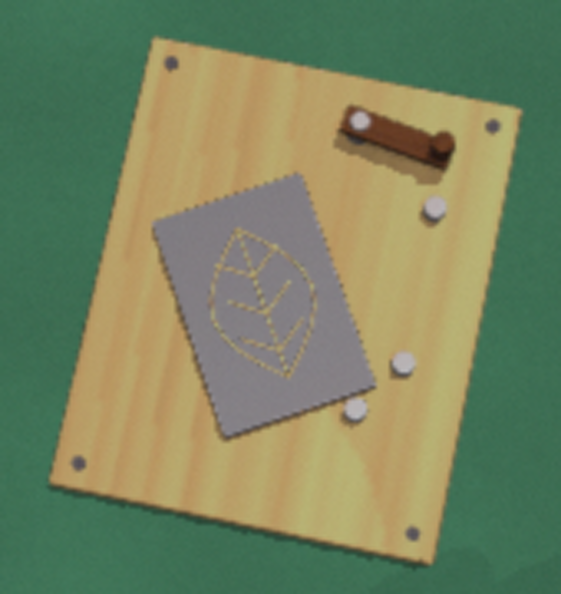

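View pics/scene0c.png

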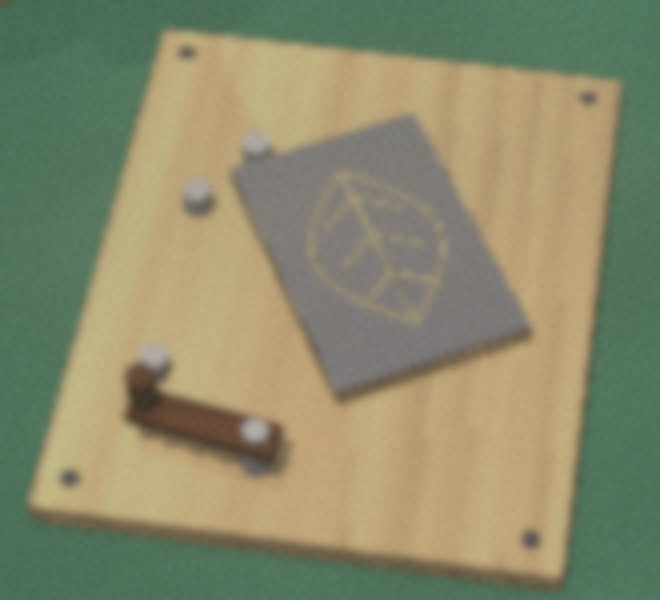

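The crop confirms it. The plate is the large one on the board, with its pivot corner at crop (375,385) beside the end pin at (355,408). The far corner is at (154,225), the side pins at (403,363) and (434,208), and the knob at (442,145).

```bash
cat > h.py <<'E'
import numpy as np, cv2
from scipy.spatial.transform import Rotation as R
CAM={'top':dict(f=535.6685786414032,c=(318.6016291559644,242.5293465593033),p=np.array([0.25568381,-0.00244745,1.22756365]),q=[-0.70198061,0.70657455,-0.05474578,0.07055873]),
'scene':dict(f=601.9613783551841,c=(314.87889678509254,231.61640339890317),p=np.array([1.29065566,-0.0135703,1.05449117]),q=[0.68304011,0.64505306,-0.2373055,-0.24708066])}
def toz(cam,uv,z):
    C=CAM[cam]; uv=np.atleast_2d(uv).astype(float)
    d=np.c_[(uv-C['c'])/C['f'],np.ones(len(uv))]
    d=R.from_quat(C['q']).apply(d)
    return (C['p']+d*((z-C['p'][2])/d[:,2])[:,None])[:,:2]
def fit(b,w):
    b=np.array(b,float);w=np.array(w)
    bc,wc=b.mean(0),w.mean(0);B=b-bc;W=w-wc
    a=np.arctan2((B[:,0]*W[:,1]-B[:,1]*W[:,0]).sum(),(B*W).sum())
    M=np.array([[np.cos(a),-np.sin(a)],[np.sin(a),np.cos(a)]])
    t=wc-M@bc
    return a,t,np.linalg.norm(b@M.T+t-w,axis=1)
E
python3 - <<'E'
from h import *
np.set_printoptions(precision=4,suppress=True)
def t(p): return np.array(p)/3.3+[235,140]
def s(p): return np.array(p)/4.+[225,195]
bc=np.array([(150,160),(150,-110),(-180,-110),(-180,160)])/1e3
pn=np.array([(-88,-37),(-50,-63),(62,-63)])/1e3
W1=np.r_[toz('top',t([(155,38),(521,107),(435,564),(49,487)]),.018),toz('top',t([(355,408),(402,362),(434,207)]),.034)]
W2=np.r_[toz('scene',s([(562,582),(30,508),(165,30),(620,82)]),.018),toz('scene',s([(256,145),(197,189),(153,357)]),.034)]
for W in(W1,W2):
    print(*fit(np.r_[bc,pn],W))
a,tt,_=fit(np.r_[bc,pn,bc,pn],np.r_[W1,W2]); print(a,tt)
np.save('board.npy',[a,*tt])
M=np.array([[np.cos(a),-np.sin(a)],[np.sin(a),np.cos(a)]])
P1=toz('top',t([(375,385),(300,174),(153,226),(224,438)]),.032)
P2=toz('scene',s([(234,172),(340,395),(529,330),(411,114)]),.032)
for P in(P1,P2): print('plate',((P-tt)@M)*1e3, fit(np.array([(0,0),(160,0),(160,110),(0,110)])/1e3,P)[0]-a)
for c,k,p in(('top',t([(442,143)]),0),('scene',s([(142,374)]),0)):
    print('knob', (toz(c,k,.07)-tt)@M*1e3)
print(sensors.observe() if 0 else '')
for n,b in(('post',(108,0)),('endpin',(-88,-37))): print(n,M@np.array(b)/1e3+tt)
E
```

```text
-0.20860470300070513 [ 0.5141 -0.0125] [0.0031 0.0007 0.0011 0.0011 0.0011 0.0016 0.0007]
-0.21294853756702894 [ 0.5222 -0.0113] [0.0012 0.002  0.0012 0.002  0.0005 0.0017 0.0007]
-0.21077765908097942 [ 0.5181 -0.0119]
plate [[ -72.467   -47.9649]
 [  63.2008   32.4042]
 [   6.2325  125.1504]
 [-128.9431   45.5168]] 0.5379651011942225
plate [[ -64.5147  -44.1362]
 [  72.2793   37.1338]
 [  17.1635  127.9966]
 [-120.9053   46.1686]] 0.5406208562487266
knob [[ 93.3233 -59.9536]]
knob [[100.1742 -57.2352]]

post [ 0.6238 -0.0345]
endpin [ 0.4244 -0.0297]
```

```bash
cat >> h.py <<'E'
np.set_printoptions(precision=4,suppress=True)
def board():
    a,x,y=np.load('board.npy'); return a,np.array([x,y])
def b2w(p):
    a,t=board(); M=np.array([[np.cos(a),-np.sin(a)],[np.sin(a),np.cos(a)]]); return np.array(p)/1e3@M.T+t
def w2b(p):
    a,t=board(); M=np.array([[np.cos(a),-np.sin(a)],[np.sin(a),np.cos(a)]]); return (np.array(p)-t)@M*1e3
def plan(pts,ybd=None,s=None):
    """pts: list of (bx,by mm, tip z mm); prints shift in tool axes, and turn to make tool y at angle ybd deg in board frame (mod 180)"""
    from bench import sensors
    s=s or sensors.observe(); Rt=R.from_quat(s['ee_rot']).as_matrix(); p=s['tcp_pos']
    a,_=board()
    print('t',s['time_s'],'tip board',w2b(p[:2]),'tipz',(p[2]-.073)*1e3,'F',s['ft_force'],'open',s['opening'])
    ang=np.degrees(np.arctan2(Rt[1,1],Rt[0,1])-a); print('tool y board ang',ang,'xaxis',Rt[:,0])
    for q in pts:
        w=np.r_[b2w(q[:2]),q[2]/1e3+.073]; print(q,'->',Rt.T@(w-p))
    if ybd is not None:
        d=(ybd-ang+90)%180-90; print('turn about x:',d*(1 if Rt[2,0]>0 else -1))
E
python3 - <<'E'
from h import *
plan([(-40,0,230)],0)
from bench import eyes
f=eyes.grab_frame('wrist');print(f['fx'],f['cx'],f['cy'],f['tool_from_camera'])
E
```

```text
t 0.1 tip board [-133.0496 -626.2904] tipz 230.08613790082055 F [-0.7583 -0.5052 -1.4024] open 0.08527315459297581
tool y board ang -54.610421500645046 xaxis [-0.0007  0.0014 -1.    ]
(-40, 0, 230) -> [ 0.0008 -0.4567 -0.4386]
turn about x: -54.61042150064503
386.4847357164531 320.6828372316039 241.429965999518 [[ 0.0006 -0.2782  0.9605 -0.0707]
 [ 1.      0.     -0.0006  0.0001]
 [ 0.0002  0.9605  0.2782 -0.0708]
 [ 0.      0.      0.      1.    ]]
```

apply_moves --steps '[[0,[0,-0.228,-0.219],-27],[0,[0,-0.228,-0.219],-27],[0,[0,-0.228,-0.219],-27],[0,[0,-0.228,-0.219],-27],[0,[0,-0.228,-0.219],-27],[0,[0,-0.228,-0.219],-27],[0,[0,-0.228,-0.219],-27],[0,[0,-0.228,-0.219],-27]]'

```text
time_s: 0.82
tcp_pos: [0.3693, -0.2964, 0.3038]
ee_rot: [0.64, 0.302, -0.639, 0.301]
ft_force: [0.3, -0.4, 0.6]
opening: -0.0
```

```bash
python3 - <<'E'
from h import *
plan([(-40,0,230)],0)
E
```

```text
t 0.8167 tip board [ -86.0407 -309.3255] tipz 230.83610304992885 F [ 0.3431 -0.3645  0.5729] open -6.836273374161262e-07
tool y board ang -27.378313814255385 xaxis [ 0.0001  0.0015 -1.    ]
(-40, 0, 230) -> [ 0.0013 -0.1014 -0.2958]
turn about x: -27.378313814255392
```

apply_moves --steps '[[0,[0,-0.101,-0.296],-27.4],[0,[0,-0.101,-0.296],-27.4],[0,[0,-0.101,-0.296],-27.4],[0,[0,-0.101,-0.296],-27.4],[0,[0,-0.101,-0.296],-27.4],[0,[0,-0.101,-0.296],-27.4],[0,[0,-0.101,-0.296],-27.4],[0,[0,-0.101,-0.296],-27.4],[0,[0,-0.101,-0.296],-27.4],[0,[0,-0.101,-0.296],-27.4]]'

```text
time_s: 1.65
tcp_pos: [0.4794, -0.0075, 0.3037]
ee_rot: [-0.55, -0.445, 0.55, -0.444]
ft_force: [-0.8, 0.5, -0.2]
opening: -0.0002
```

```bash
python3 - <<'E'
from h import *
plan([(-40,0,230)],0)
from bench import eyes
f=eyes.grab_frame('wrist'); cv2.imwrite('pics/w1.png',f['img'][:,:,::-1])
E
```

```text
t 1.65 tip board [-38.8009  -3.7701] tipz 230.6843668522684 F [-0.771   0.5084 -0.1794] open -0.0001874017051247498
tool y board ang -0.04029547997452507 xaxis [-0.0005  0.0002 -1.    ]
(-40, 0, 230) -> [ 0.0007 -0.0012 -0.0038]
turn about x: -0.040295479974531645
```

View pics/w1.png

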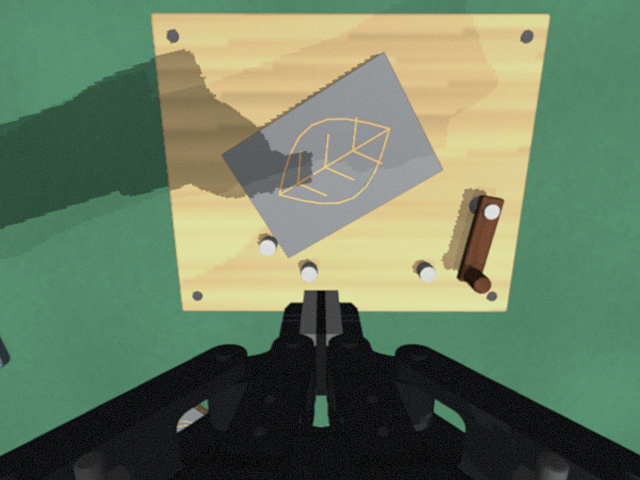

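The view shows the board corners at (152,14), (549,14), (508,311) and (183,311), and the plate corners at pivot (289,258), (442,170), far (385,53) and (222,154). The pins are at about (268,242), (309,268) and (427,268), and the knob top is at (482,285).

```bash
cat >> h.py <<'E'
TC=np.array([[0.0006,-0.2782,0.9605,-0.0707],[1,0,-0.0006,0.0001],[0.0002,0.9605,0.2782,-0.0708],[0,0,0,1]])
def wz(s,uv,z):
    uv=np.atleast_2d(uv).astype(float); d=np.c_[(uv-[320.6828,241.43])/386.4847,np.ones(len(uv))]
    Rt=R.from_quat(s['ee_rot']).as_matrix()
    c=Rt@TC[:3,3]+s['tcp_pos']; d=d@(Rt@TC[:3,:3]).T
    return (c+d*((z-c[2])/d[:,2])[:,None])[:,:2]
PL=np.array([(0,0),(160,0),(160,110),(0,110)])/1e3
def plate(P):
    a,t,r=fit(PL,P); ab,_=board()
    c=w2b(np.array([.08,.055])@np.array([[np.cos(a),np.sin(a)],[-np.sin(a),np.cos(a)]])+t)
    print('plate ang deg',np.degrees(a-ab),'center',c,'pivot',w2b(t),'corners',w2b(P).tolist(),'res',r)
E
python3 - <<'E'
from h import *
from bench import sensors
s=sensors.observe()
bc=np.array([(150,160),(150,-110),(-180,-110),(-180,160)])/1e3
pn=np.array([(-88,-37),(-50,-63),(62,-63)])/1e3
W=np.r_[wz(s,[(549.5,13.5),(508,311),(183,311),(152,13.5)],.018),wz(s,[(268,241),(309,267.5),(428,267.5)],.034)]
a,t,r=fit(np.r_[bc,pn],W);print(a,t,r)
old=board();print(old)
np.save('board.npy',[a,*t])
plate(wz(s,[(289,258),(442.5,170),(385,53),(222,154)],.032))
print('knob',w2b(wz(s,(483,284),.07)),'post',w2b(wz(s,(491.5,211.5),.048)))
E
```

```text
-0.21465273406402371 [ 0.5186 -0.0117] [0.0045 0.0016 0.0022 0.0045 0.0036 0.0039 0.0041]
(np.float64(-0.21077765908097942), array([ 0.5181, -0.0119]))
plate ang deg 30.468200947756106 center [-28.5884  37.2047] pivot [-69.653  -50.7652] corners [[-69.01880086757707, -50.48474708173553], [67.09576827032349, 30.784839472808645], [12.447565836784813, 124.13256086633976], [-124.8782282158487, 44.385979227380744]] res [0.0007 0.0012 0.001  0.0006]
knob [[ 97.9809 -60.7305]] post [[107.3196  -2.8272]]
```

The three views agree to within about 4 mm, so I'll use their average. I'll push the long edge with both open fingers, turning the tool along with the plate.

```bash
cat >> h.py <<'E'
def rows(way,op):
    """way: (bx,by,tcpz mm, tooly board deg)"""
    from bench import sensors
    s=sensors.observe(); Rt=R.from_quat(s['ee_rot']).as_matrix(); p=s['tcp_pos']; a,_=board()
    ang=np.degrees(np.arctan2(Rt[1,1],Rt[0,1])-a)
    print('t',s['time_s'],'tool board',w2b(p[:2]),'tcpz',p[2]*1e3,'yang',ang,'F',s['ft_force'],'open',s['opening'])
    for q in way:
        w=np.r_[b2w(q[:2]),q[2]/1e3]; d=(q[3]-ang+90)%180-90
        print(np.round(q,1),'->',[op,np.round(Rt.T@(w-p),4).tolist(),round(-d,1)])
def pf(th,piv,x,y):
    t=np.radians(th); return (piv[0]+x*np.cos(t)-y*np.sin(t),piv[1]+x*np.sin(t)+y*np.cos(t))
E
python3 - <<'E'
from h import *
np.save('board.npy',[-0.2125,.5184,-.0118])
p=(-68.5,-47)
q=pf(30.7,p,100,145)
rows([(*q,150,30.7),(*q,100,30.7)],1)
E
```

```text
t 1.7 tool board [-39.0048  -5.5888] tcpz 303.56973259340964 yang -0.09468448633817678 F [-0.348  -0.6093 -0.2766] open -0.0003008332384163067
[-56.5 128.7 150.   30.7] -> [1, [0.1535, -0.0176, -0.1344], np.float64(-30.8)]
[-56.5 128.7 100.   30.7] -> [1, [0.2035, -0.0176, -0.1344], np.float64(-30.8)]
```

apply_moves --steps '[[1,[0.1,-0.018,-0.134],-30.8],[1,[0.1,-0.018,-0.134],-30.8],[1,[0.1,-0.018,-0.134],-30.8],[1,[0.1,-0.018,-0.134],-30.8],[1,[0.1,-0.018,-0.134],-30.8],[1,[0.19,-0.018,-0.134],-30.8],[1,[0.19,-0.018,-0.134],-30.8],[1,[0.19,-0.018,-0.134],-30.8],[1,[0.19,-0.018,-0.134],-30.8]]'

```text
time_s: 2.45
tcp_pos: [0.4886, 0.124, 0.1119]
ee_rot: [0.412, 0.575, -0.416, 0.572]
ft_force: [-0.0, -0.8, 2.4]
opening: 0.0855
```

```bash
python3 - <<'E'
from h import *
from bench import eyes
p=(-68.5,-47)
q=pf(30.7,p,100,145)
rows([(*q,84,30.7)],1)
for n in('wrist','scene'):
    f=eyes.grab_frame(n)['img']; 
    if n=='scene': f=cv2.resize(f[150:390,180:500],None,fx=2,fy=2)
    cv2.imwrite(f'pics/{n}2.png',f[:,:,::-1])
E
```

```text
t 2.45 tool board [-57.7595 126.4354] tcpz 111.90075220671862 yang 30.585218600674015 F [-0.038  -0.8389  2.3851] open 0.08553527729006197
[-56.5 128.7  84.   30.7] -> [1, [0.0279, 0.0024, -0.0014], np.float64(-0.1)]
```

View pics/wrist2.png

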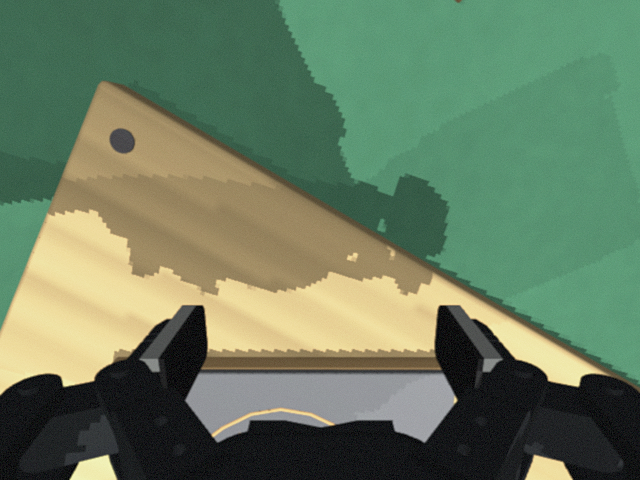

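View pics/scene2.png

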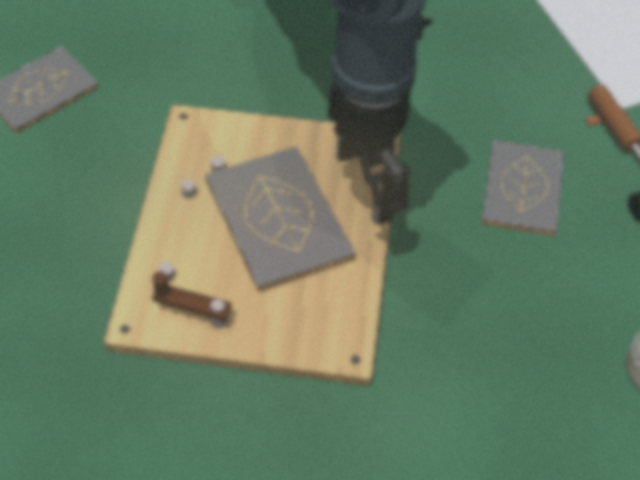

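The plate's long edge is level at row ~371, between the fingers and parallel to the tool's y. Next I'll compute the gap.

```bash
python3 - <<'E'
from h import *
from bench import sensors
s=sensors.observe();Rt=R.from_quat(s['ee_rot']).as_matrix()
for z,uv in((.032,[(190,371),(440,372.5)]),(.018,[(115,352),(430,354)])):
    P=wz(s,uv,z); P=np.c_[P,[z]*2]; print((P-s['tcp_pos'])@Rt*1e3)
E
```

```text
[[ 83.1756 -60.0162  35.7099]
 [ 83.2944  54.8701  36.5629]]
[[  97.1323 -101.4446   34.5747]
 [  97.2931   54.004    35.77  ]]
```

apply_moves --steps '[[1,[0.01,0.002,-0.001],0],[1,[0.018,0.002,-0.001],0],[1,[0.022,0.002,-0.001],0],[1,[0.024,0.002,-0.001],0]]'

```text
time_s: 2.88
tcp_pos: [0.4919, 0.1276, 0.0897]
ee_rot: [0.413, 0.574, -0.413, 0.574]
ft_force: [-0.3, 0.6, -0.4]
opening: 0.0853
```

apply_moves --steps '[[1,[0.003,0,0],0],[1,[0.005,0,0],0],[1,[0.006,0,0],0],[1,[0.006,0,0],0]]'

```text
time_s: 3.22
tcp_pos: [0.4918, 0.1277, 0.0837]
ee_rot: [0.413, 0.574, -0.413, 0.574]
ft_force: [0.2, 0.0, 0.6]
opening: 0.0853
```

```bash
python3 - <<'E'
from h import *
from bench import eyes
p=(-68.5,-47)
way=[]
rows([(*pf(30.7,p,100,122),83,30.7)]+[(*pf(th,p,100,119),83,th) for th in (30.7,28,25,22,19,16,13,10,8)],1)
E
```

```text
t 3.2167 tool board [-55.4067 130.7776] tcpz 83.72567119423205 yang 30.691960052627557 F [0.2015 0.0142 0.6267] open 0.08525007838013934
[-44.8 109.   83.   30.7] -> [1, [0.0007, -0.002, 0.0242], np.float64(-0.0)]
[-43.3 106.4  83.   30.7] -> [1, [0.0007, -0.002, 0.0272], np.float64(-0.0)]
[-36.1 105.   83.   28. ] -> [1, [0.0007, 0.0035, 0.032], np.float64(2.7)]
[-28.2 103.1  83.   25. ] -> [1, [0.0007, 0.0093, 0.0377], np.float64(5.7)]
[-20.4 100.8  83.   22. ] -> [1, [0.0007, 0.0148, 0.0437], np.float64(8.7)]
[-12.7  98.1  83.   19. ] -> [1, [0.0007, 0.02, 0.0499], np.float64(11.7)]
[-5.2 95.  83.  16. ] -> [1, [0.0007, 0.0249, 0.0564], np.float64(14.7)]
[ 2.2 91.4 83.  13. ] -> [1, [0.0007, 0.0294, 0.0632], np.float64(17.7)]
[ 9.3 87.6 83.  10. ] -> [1, [0.0007, 0.0336, 0.0702], np.float64(20.7)]
[14.  84.8 83.   8. ] -> [1, [0.0007, 0.0362, 0.075], np.float64(22.7)]
```

apply_moves --steps '[[1,[0.0005,-0.002,0.015],0],[1,[0.0005,-0.002,0.021],0],[1,[0.0005,-0.002,0.024],0],[1,[0.0005,-0.002,0.0265],0],[1,[0.0005,0.0005,0.029],1.3],[1,[0.0005,0.003,0.0315],2.7],[1,[0.0005,0.006,0.034],4.2],[1,[0.0005,0.009,0.0372],5.7],[1,[0.0005,0.009,0.0372],5.7]]'

```text
time_s: 3.97
tcp_pos: [0.5133, 0.0951, 0.0835]
ee_rot: [0.442, 0.552, -0.442, 0.552]
ft_force: [1.6, 1.0, -0.5]
opening: 0.0855
```

```bash
python3 - <<'E'
from h import *
from bench import eyes
p=(-68.5,-47)
rows([(*pf(th,p,100,119),83,th) for th in (25,22,19,16,13,10,7,4)],1)
for n in('wrist','scene','top'):
    f=eyes.grab_frame(n)['img']; 
    if n=='scene': f=cv2.resize(f[150:390,180:500],None,fx=2,fy=2)
    if n=='top': f=cv2.resize(f[140:320,235:405],None,fx=3,fy=3)
    cv2.imwrite(f'pics/{n}3.png',f[:,:,::-1])
E
```

```text
t 3.9667 tool board [-27.482  103.3886] tcpz 83.46421300450771 yang 24.82447926279102 F [ 1.5914  1.011  -0.4844] open 0.08549127105813933
[-28.2 103.1  83.   25. ] -> [1, [0.0005, -0.0007, -0.0], np.float64(-0.2)]
[-20.4 100.8  83.   22. ] -> [1, [0.0005, 0.0054, 0.0053], np.float64(2.8)]
[-12.7  98.1  83.   19. ] -> [1, [0.0005, 0.0112, 0.011], np.float64(5.8)]
[-5.2 95.  83.  16. ] -> [1, [0.0005, 0.0167, 0.017], np.float64(8.8)]
[ 2.2 91.4 83.  13. ] -> [1, [0.0005, 0.0219, 0.0233], np.float64(11.8)]
[ 9.3 87.6 83.  10. ] -> [1, [0.0005, 0.0268, 0.0298], np.float64(14.8)]
[16.3 83.3 83.   7. ] -> [1, [0.0005, 0.0313, 0.0366], np.float64(17.8)]
[23.  78.7 83.   4. ] -> [1, [0.0005, 0.0354, 0.0436], np.float64(20.8)]
```

View pics/wrist3.png

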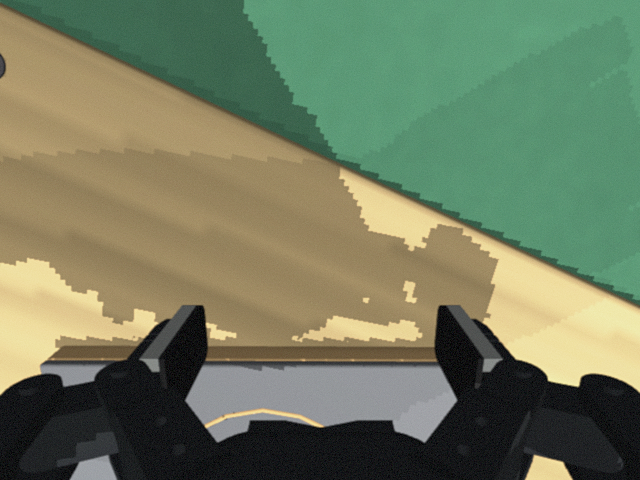

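View pics/scene3.png

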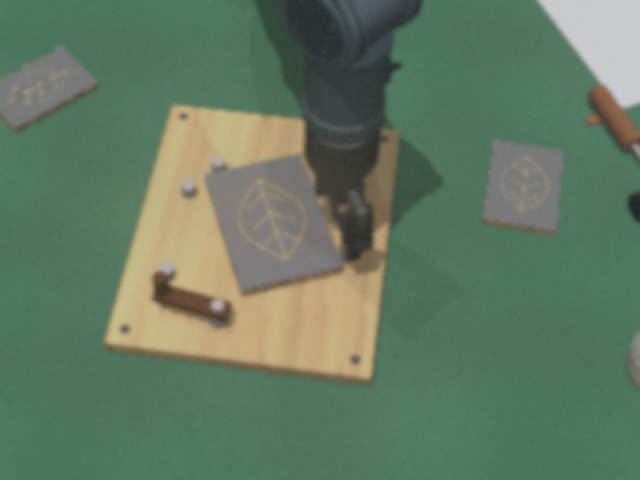

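View pics/top3.png

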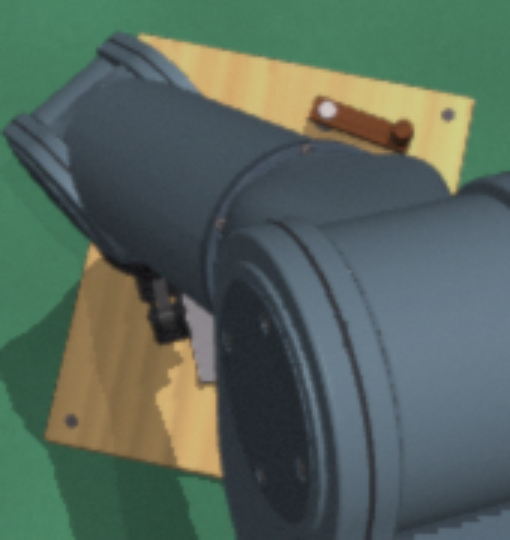

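The plate follows the fingers flat on its edge, and in the scene crop the pivot corner is still by the end pin at (210,172). I'll continue.

apply_moves --steps '[[1,[0.0005,0.003,0.0027],1.5],[1,[0.0005,0.0055,0.0055],3],[1,[0.0005,0.0085,0.0083],4.5],[1,[0.0005,0.0112,0.0112],6],[1,[0.0005,0.014,0.0142],7.4],[1,[0.0005,0.0167,0.0172],8.9],[1,[0.0005,0.0193,0.0203],10.4],[1,[0.0005,0.0219,0.0235],11.9],[1,[0.0005,0.0243,0.0268],13.4],[1,[0.0005,0.0268,0.03],14.9],[1,[0.0005,0.0268,0.03],14.9]]'

```text
time_s: 5.03
tcp_pos: [0.546, 0.0711, 0.0829]
ee_rot: [0.51, 0.49, -0.51, 0.49]
ft_force: [1.4, 0.2, -0.1]
opening: 0.0854
```

```bash
python3 - <<'E'
from h import *
from bench import eyes
p=(-68.5,-47)
rows([(*pf(th,p,100,119),83,th) for th in (10,7,4,2,0)],1)
for n in('wrist','scene'):
    f=eyes.grab_frame(n)['img']; 
    if n=='scene': f=cv2.resize(f[190:350,220:400],None,fx=4,fy=4,interpolation=2)
    cv2.imwrite(f'pics/{n}4.png',f[:,:,::-1])
E
```

```text
t 5.0333 tool board [ 9.4854 86.8314] tcpz 82.93445472238444 yang 9.905004242381915 F [ 1.38    0.1689 -0.1454] open 0.08544556167838052
[ 9.3 87.6 83.  10. ] -> [1, [-0.0001, -0.0, -0.0007], np.float64(-0.1)]
[16.3 83.3 83.   7. ] -> [1, [-0.0001, 0.0061, 0.0046], np.float64(2.9)]
[23.  78.7 83.   4. ] -> [1, [-0.0, 0.0119, 0.0103], np.float64(5.9)]
[27.3 75.4 83.   2. ] -> [1, [-0.0, 0.0156, 0.0143], np.float64(7.9)]
[31.5 72.  83.   0. ] -> [1, [-0.0, 0.0191, 0.0184], np.float64(9.9)]
```

View pics/scene4.png

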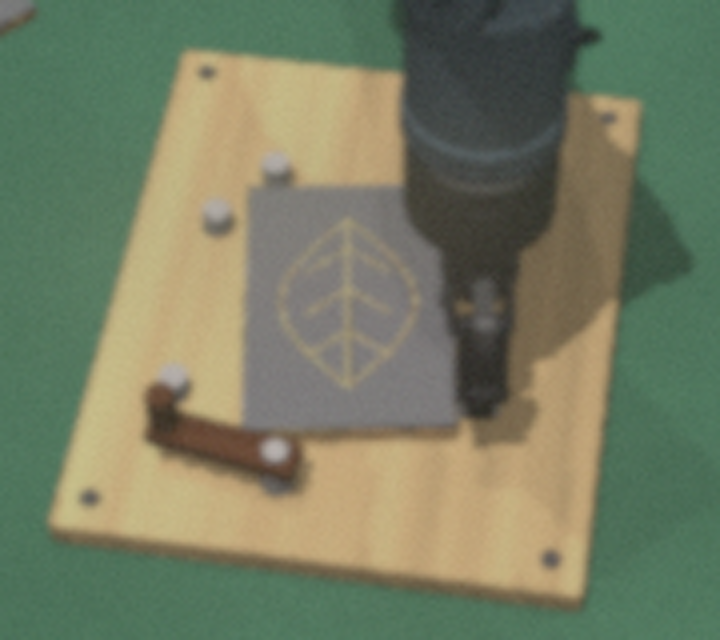

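```bash
python3 - <<'E'
from h import *
# scene cam's own board bias: scene t vs avg
W=toz('scene',np.array([(248,187),(244,428),(458,420)])/4+[220,190],.032)-np.array([.0040,.0005])
print(w2b(W)); print('pins',w2b(toz('scene',np.array([(276,163),(217,212),(173,376)])/4+[220,190],.034)-np.array([.0040,.0005])))
E
```

```text
[[-71.4696 -49.7052]
 [ 85.061  -21.2774]
 [ 63.5685  85.6039]]
pins [[-89.1897 -37.2454]
 [-49.9085 -62.6267]
 [ 60.4052 -63.3518]]
```

apply_moves --steps '[[1,[0,0.003,0.0027],1.5],[1,[0,0.006,0.0052],2.9],[1,[0,0.009,0.008],4.4],[1,[0,0.0119,0.011],5.9],[1,[0,0.0145,0.014],7.4],[1,[0,0.017,0.017],8.9],[1,[0,0.018,0.0195],9.9],[1,[0,0.018,0.0215],9.9],[1,[0,0.018,0.0215],9.9]]'

```text
time_s: 5.88
tcp_pos: [0.5625, 0.0491, 0.0829]
ee_rot: [0.55, 0.445, -0.55, 0.445]
ft_force: [-0.8, -0.3, -0.2]
opening: 0.0855
```

```bash
python3 - <<'E'
from h import *
from bench import eyes
rows([(30,66,83,0),(30,65,83,0)],1)
for n in('scene',):
    f=eyes.grab_frame(n)['img']; 
    if n=='scene': f=cv2.resize(f[190:350,220:400],None,fx=4,fy=4,interpolation=2)
    cv2.imwrite(f'pics/{n}5.png',f[:,:,::-1])
E
```

```text
t 5.8833 tool board [30.2932 68.8778] tcpz 82.92615341901852 yang 0.15095624890201323 F [-0.7926 -0.296  -0.1762] open 0.0854896656714685
[30 66 83  0] -> [1, [-0.0001, -0.0003, 0.0029], np.float64(0.2)]
[30 65 83  0] -> [1, [-0.0001, -0.0003, 0.0039], np.float64(0.2)]
```

View pics/scene5.png

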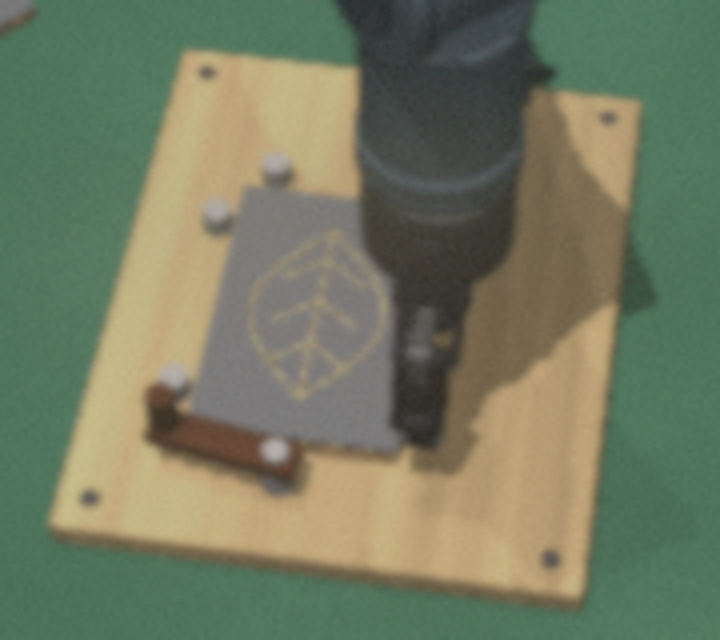

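The plate is square, with only a few mm left to the side pins. A gap to the end pin remains, since the pivot is at (245,188) and the pin at (276,165). I'll press in y until a force shows.

apply_moves --steps '[[1,[0,0,0.0015],0.2],[1,[0,0,0.003],0.2],[1,[0,0,0.004],0.2],[1,[0,0,0.005],0.2],[1,[0,0,0.005],0.2]]'

```text
time_s: 6.35
tcp_pos: [0.5613, 0.0457, 0.083]
ee_rot: [0.551, 0.444, -0.55, 0.444]
ft_force: [1.9, 3.4, -1.5]
opening: 0.0856
```

apply_moves --steps '[[1,[0,0,0.0015],0],[1,[0,0,0.002],0],[1,[0,0,0.002],0]]'

```text
time_s: 6.6
tcp_pos: [0.5612, 0.0455, 0.0832]
ee_rot: [0.551, 0.445, -0.549, 0.444]
ft_force: [0.9, 7.7, -2.6]
opening: 0.0856
```

```bash
python3 - <<'E'
from h import *
rows([(30,95,83,0),(30,95,200,0),(120,35,200,90)],1)
E
```

```text
t 6.6 tool board [29.7823 64.9947] tcpz 83.15361006372312 yang 0.05450322943651292 F [ 0.9383  7.7118 -2.5822] open 0.08559086326118251
[30 95 83  0] -> [1, [0.0003, 0.0002, -0.03], np.float64(0.1)]
[ 30  95 200   0] -> [1, [-0.1167, 0.0003, -0.0304], np.float64(0.1)]
[120  35 200  90] -> [1, [-0.1169, 0.0903, 0.0297], np.float64(-89.9)]
```

The plate stops on the side pins, with 7.7 N and no further motion. Next I'll back off, lift and look.

apply_moves --steps '[[1,[0,0,-0.02],0],[1,[0,0,-0.03],0],[0.5,[-0.04,0,-0.03],0],[0,[-0.08,-0.02,0],0],[0,[-0.12,-0.03,0.02],0],[0,[-0.16,-0.03,0.04],0],[0,[-0.2,-0.03,0.04],0],[0,[-0.2,-0.03,0.04],0],[0,[-0.2,-0.03,0.04],0]]'

```text
time_s: 7.35
tcp_pos: [0.5248, 0.009, 0.2873]
ee_rot: [0.552, 0.441, -0.549, 0.446]
ft_force: [0.9, -0.2, 0.3]
opening: 0.0004
```

```bash
python3 - <<'E'
from h import *
from bench import eyes
rows([(118,34,150,0),(118,34,96,0)],0)
f=eyes.grab_frame('wrist')['img']; cv2.imwrite('pics/w6.png',f[:,:,::-1])
E
```

```text
t 7.35 tool board [ 1.8632 21.6355] tcpz 287.257788483335 yang -0.12667061976404984 F [ 0.8619 -0.2366  0.3427] open 0.00043346154445259185
[118  34 150   0] -> [0, [0.1381, 0.1151, -0.0126], np.float64(-0.1)]
[118  34  96   0] -> [0, [0.1921, 0.1147, -0.0126], np.float64(-0.1)]
```

View pics/w6.png

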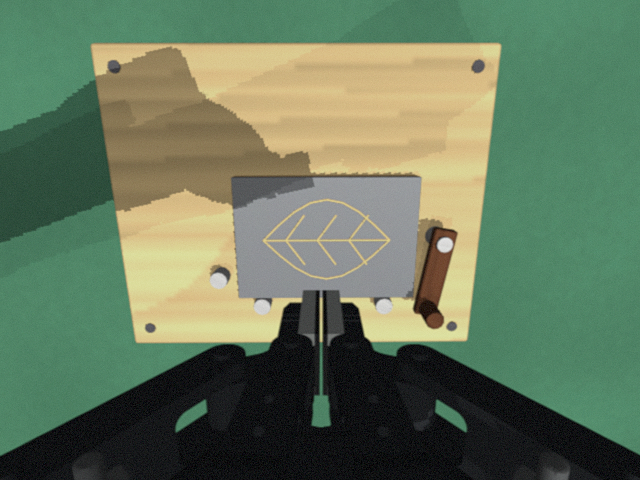

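The plate is square and flush on the side pins (pin tops at (262,306) and (384,306)). Its left edge is at x≈236, against the end pin's right edge at about 229, so it needs a slide along board -x.

```bash
python3 - <<'E'
from h import *
from bench import sensors
s=sensors.observe()
plate(wz(s,[(238.5,297.5),(415,297.5),(420.5,177.5),(232,177)],.032))
print('pins',w2b(wz(s,[(219.5,281),(262,307),(384,306)],.034)),'post',w2b(wz(s,(445,244.5),.048)))
E
```

```text
plate ang deg -0.037353581827954785 center [6.7988 0.0181] pivot [-73.237  -54.9297] corners [[-73.15626432991958, -54.067197988025384], [87.45138229288595, -54.58662607199009], [84.82774299201296, 53.99116708835256], [-71.92756420209848, 54.7350943854138]] res [0.0009 0.0008 0.0022 0.0013]
pins [[-88.6578 -37.1134]
 [-51.8916 -62.6293]
 [ 59.2127 -62.002 ]] post [[104.9444   0.5153]]
```

apply_moves --steps '[[0,[0.06,0.04,-0.0126],0],[0,[0.09,0.08,-0.0126],0],[0,[0.12,0.115,-0.0126],0],[0,[0.14,0.115,-0.0126],0],[0,[0.17,0.115,-0.0126],0],[0,[0.185,0.115,-0.0126],0],[0,[0.19,0.115,-0.0126],0],[0,[0.191,0.115,-0.0126],0],[0,[0.191,0.115,-0.0126],0]]'

```text
time_s: 8.15
tcp_pos: [0.6373, -0.0017, 0.0908]
ee_rot: [-0.549, -0.445, 0.551, -0.444]
ft_force: [-0.8, -0.9, 6.0]
opening: 0.0002
```

```bash
python3 - <<'E'
from h import *
from bench import eyes
rows([(98,34,96,0),(94.5,34,96,0)],0)
f=eyes.grab_frame('wrist')['img']; cv2.imwrite('pics/w7.png',f[:,:,::-1])
E
```

```text
t 8.15 tool board [114.0615  34.951 ] tcpz 90.75037659897383 yang 0.03671368368919531 F [-0.8481 -0.9349  5.9653] open 0.00023471880806387265
[98 34 96  0] -> [0, [-0.0052, -0.0161, 0.0009], np.float64(0.0)]
[94.5 34.  96.   0. ] -> [0, [-0.0052, -0.0196, 0.0009], np.float64(0.0)]
```

View pics/w7.png

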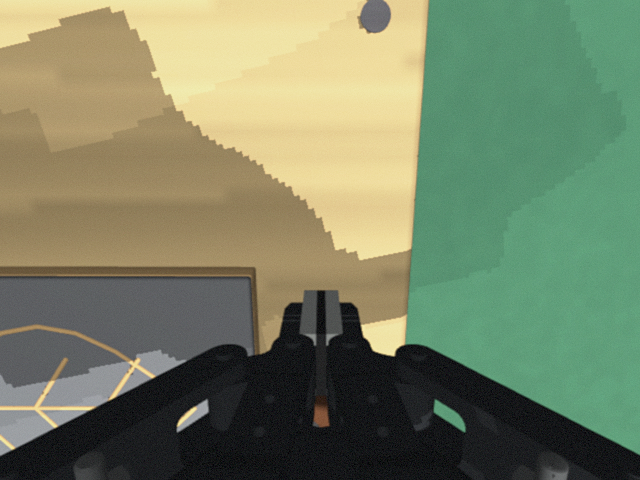

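The fingertips touched the board lightly (6 N), so I'll raise by 4 mm first. Then I'll push along -x in small steps and watch the force.

apply_moves --steps '[[0,[-0.004,0,0],0],[0,[-0.004,-0.006,0.001],0],[0,[-0.004,-0.01,0.001],0],[0,[-0.004,-0.013,0.001],0],[0,[-0.004,-0.015,0.001],0],[0,[-0.004,-0.017,0.001],0],[0,[-0.004,-0.017,0.001],0]]'

```text
time_s: 8.78
tcp_pos: [0.6212, 0.0011, 0.096]
ee_rot: [0.55, 0.444, -0.55, 0.444]
ft_force: [1.2, 0.0, -0.0]
opening: 0.0001
```

```bash
python3 - <<'E'
from h import *
from bench import eyes
rows([(90,34,96,0),(86,34,96,0)],0)
f=eyes.grab_frame('wrist')['img']; cv2.imwrite('pics/w8.png',f[:,:,::-1])
E
```

```text
t 8.7833 tool board [97.8085 34.3319] tcpz 95.97785739114839 yang 0.002424035738681067 F [ 1.2158  0.0173 -0.0162] open 0.00011911960325709636
[90 34 96  0] -> [0, [-0.0, -0.0078, 0.0003], np.float64(0.0)]
[86 34 96  0] -> [0, [-0.0, -0.0118, 0.0003], np.float64(0.0)]
```

View pics/w8.png

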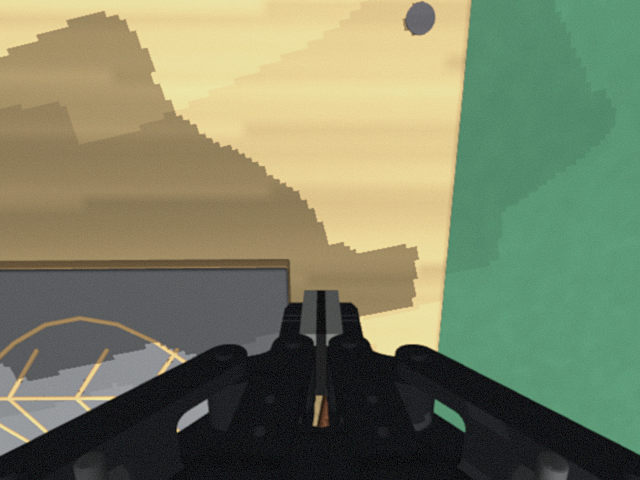

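apply_moves --steps '[[0,[0,-0.003,0],0],[0,[0,-0.005,0],0],[0,[0,-0.007,0],0],[0,[0,-0.0085,0],0],[0,[0,-0.0085,0],0]]'

```text
time_s: 9.25
tcp_pos: [0.6139, 0.0031, 0.0965]
ee_rot: [0.551, 0.444, -0.549, 0.445]
ft_force: [3.8, 1.8, 1.7]
opening: 0.0
```

apply_moves --steps '[[0,[0,-0.001,0],0],[0,[0,-0.002,0],0],[0,[0,-0.0025,0],0],[0,[0,-0.0025,0],0]]'

```text
time_s: 9.58
tcp_pos: [0.6131, 0.0041, 0.097]
ee_rot: [0.552, 0.443, -0.548, 0.445]
ft_force: [8.0, 1.8, -2.0]
opening: 0.0001
```

```bash
python3 - <<'E'
from h import *
from bench import eyes
rows([(86,34,96,0)],0)
for n in('scene','wrist'):
    f=eyes.grab_frame(n)['img']; 
    if n=='scene': f=cv2.resize(f[190:350,220:400],None,fx=4,fy=4,interpolation=2)
    cv2.imwrite(f'pics/{n}9.png',f[:,:,::-1])
E
```

```text
t 9.5833 tool board [89.2558 35.5491] tcpz 97.01401587178671 yang 0.00349870634933309 F [ 8.0261  1.7867 -1.9868] open 0.0001186042397188318
[86 34 96  0] -> [0, [0.001, -0.0033, 0.0016], np.float64(0.0)]
```

View pics/scene9.png

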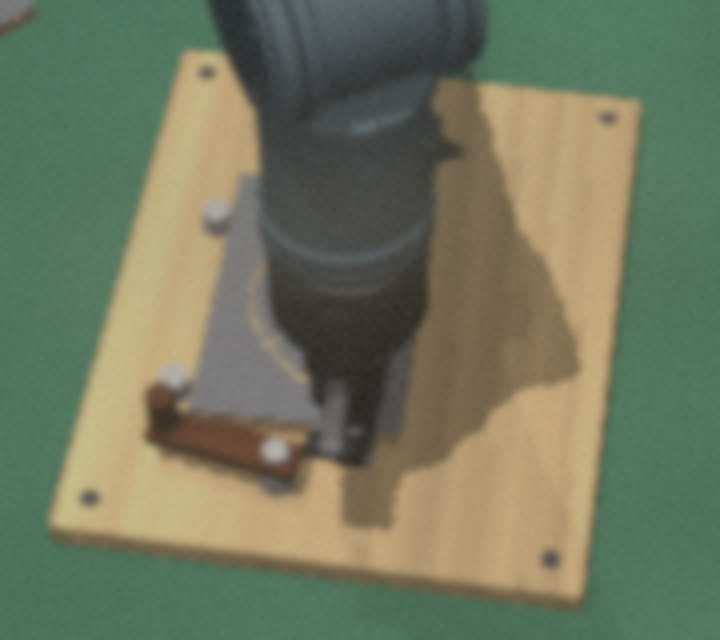

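View pics/wrist9.png

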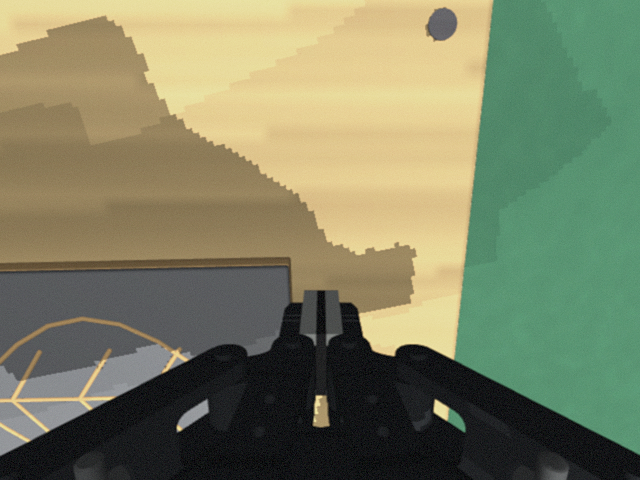

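The push is blocked at 8 N after about 8 mm of travel, so the plate is on the end pin, possibly turned back by about 1°. I'll back off, lift and look.

apply_moves --steps '[[0,[0,0.012,0],0],[0,[-0.02,0.02,0],0],[0,[-0.06,0.02,0],0],[0,[-0.1,-0.01,0],0],[0,[-0.14,-0.04,0],0],[0,[-0.17,-0.07,0.01],0],[0,[-0.18,-0.09,0.01],0],[0,[-0.18,-0.09,0.01],0],[0,[-0.18,-0.09,0.01],0]]'

```text
time_s: 10.43
tcp_pos: [0.5189, 0.0122, 0.277]
ee_rot: [-0.55, -0.444, 0.55, -0.445]
ft_force: [0.1, -0.4, -1.2]
opening: -0.0001
```

```bash
python3 - <<'E'
from h import *
from bench import eyes
rows([(20,90,150,0),(20,90,83,0),(20,66,83,0)],0)
f=eyes.grab_frame('wrist')['img']; cv2.imwrite('pics/w10.png',f[:,:,::-1])
E
```

```text
t 10.4333 tool board [-4.5409 23.5876] tcpz 276.95205520489475 yang 0.004356101438428495 F [ 0.084  -0.3834 -1.1689] open -7.483700395959875e-05
[ 20  90 150   0] -> [0, [0.1269, 0.0245, -0.0666], np.float64(0.0)]
[20 90 83  0] -> [0, [0.1939, 0.0244, -0.0667], np.float64(0.0)]
[20 66 83  0] -> [0, [0.1939, 0.0244, -0.0427], np.float64(0.0)]
```

View pics/w10.png

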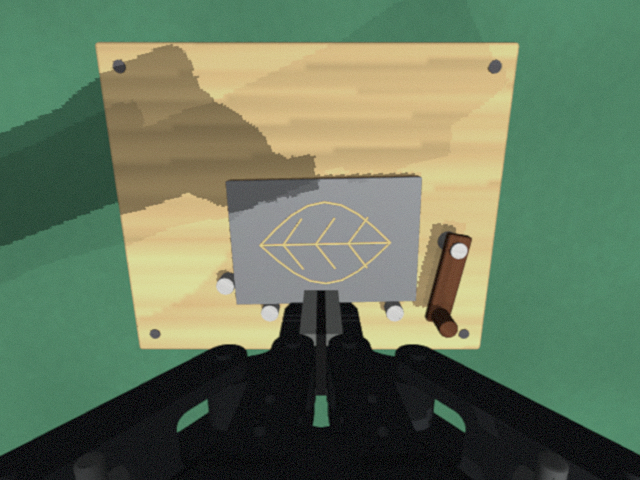

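The plate rests against the end pin now (pin at (225,284)) with about 1° of residual turn. I'll press again on the long edge with both fingers.

apply_moves --steps '[[1,[0.04,0.024,-0.067],0],[1,[0.08,0.024,-0.067],0],[1,[0.12,0.024,-0.067],0],[1,[0.15,0.024,-0.067],0],[1,[0.175,0.024,-0.067],0],[1,[0.182,0.024,-0.067],0],[1,[0.182,0.024,-0.067],0],[1,[0.182,0.024,-0.067],0]]'

```text
time_s: 11.15
tcp_pos: [0.5584, 0.0728, 0.0941]
ee_rot: [-0.55, -0.444, 0.551, -0.444]
ft_force: [0.6, 0.5, -0.6]
opening: 0.0853
```

```bash
python3 - <<'E'
from h import *
rows([(20,70,83,0),(20,65,83,0)],1)
E
```

```text
t 11.15 tool board [21.2981 91.0954] tcpz 94.1220987588447 yang -0.034875923714115 F [ 0.6498  0.4799 -0.6099] open 0.08531766916948277
[20 70 83  0] -> [1, [0.0111, -0.0013, 0.0211], np.float64(-0.0)]
[20 65 83  0] -> [1, [0.0111, -0.0013, 0.0261], np.float64(-0.0)]
```

apply_moves --steps '[[1,[0.005,0,0],0],[1,[0.01,0,0],0],[1,[0.01,0,0.01],0],[1,[0.01,0,0.018],0],[1,[0.01,0,0.022],0],[1,[0.01,0,0.0245],0],[1,[0.01,0,0.026],0],[1,[0.01,0,0.027],0],[1,[0.01,0,0.0275],0],[1,[0.01,0,0.0275],0],[1,[0.01,0,0.0275],0]]'

```text
time_s: 12.07
tcp_pos: [0.5536, 0.0473, 0.0846]
ee_rot: [0.551, 0.444, -0.549, 0.445]
ft_force: [4.0, 3.3, 0.6]
opening: 0.0854
```

apply_moves --steps '[[1,[0,0,0.001],0],[1,[0,0,0.0015],0],[1,[0,0,0.0015],0],[1,[0,0,0.0015],0]]'

```text
time_s: 12.4
tcp_pos: [0.5536, 0.0471, 0.0847]
ee_rot: [0.552, 0.445, -0.548, 0.444]
ft_force: [4.4, 5.5, -0.9]
opening: 0.0855
```

```bash
python3 - <<'E'
from h import *
rows([(20,65,83,0)],1)
E
```

```text
t 12.4 tool board [21.9506 65.0006] tcpz 84.65852918885851 yang 0.06832014497133018 F [ 4.4115  5.5451 -0.9282] open 0.08546089769371736
[20 65 83  0] -> [1, [0.0017, -0.002, 0.0], np.float64(0.1)]
```

It stops on the side pins again at y=65.0. I'll back off and verify from above.

apply_moves --steps '[[1,[0,0,-0.015],0],[1,[0,0,-0.02],0],[0.5,[-0.04,0,-0.02],0],[0,[-0.08,0,0.02],0],[0,[-0.12,0,0.03],0],[0,[-0.16,0,0.03],0],[0,[-0.19,0,0.03],0],[0,[-0.2,0,0.03],0],[0,[-0.2,0,0.03],0],[0,[-0.2,0,0.03],0]]'

```text
time_s: 13.23
tcp_pos: [0.5451, 0.0149, 0.2837]
ee_rot: [-0.55, -0.444, 0.551, -0.444]
ft_force: [-0.7, -0.8, -0.6]
opening: -0.0002
```

```bash
python3 - <<'E'
from h import *
from bench import eyes
rows([(20,66,83,0)],0)
f=eyes.grab_frame('wrist')['img']; cv2.imwrite('pics/w11.png',f[:,:,::-1])
E
```

```text
t 13.2333 tool board [20.4311 31.7678] tcpz 283.6567479531715 yang -0.02049340378459702 F [-0.7369 -0.7943 -0.5995] open -0.00017353591983137903
[20 66 83  0] -> [0, [0.2006, -0.0004, -0.0344], np.float64(-0.0)]
```

View pics/w11.png

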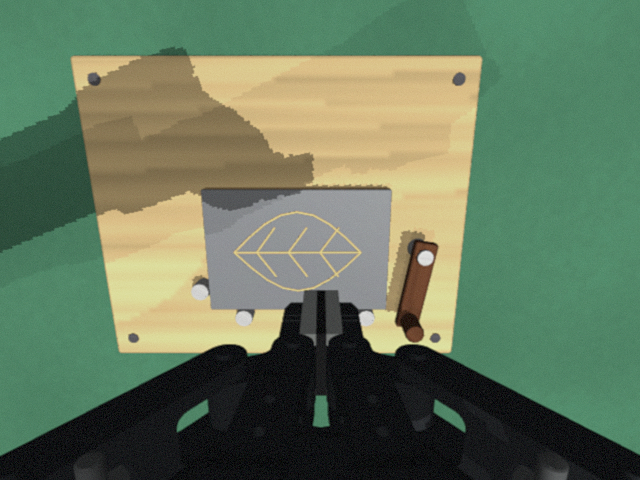

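```bash
python3 - <<'E'
from h import *
from bench import sensors
s=sensors.observe()
plate(wz(s,[(211,310),(387,310),(391.5,189),(202,189)],.032))
print('pins',w2b(wz(s,[(200.5,292.5),(244.5,318),(366.5,318)],.034)),'post',w2b(wz(s,(426,258),.048)),'knob',w2b(wz(s,(415,334.5),.07)))
rows([(96,-60,180,0),(96,-60,100,0)],.6)
E
```

```text
plate ang deg 0.04296411816496783 center [-0.7173 -0.7031] pivot [-80.676  -55.7631] corners [[-80.99891313971162, -56.12011443842384], [79.67022137436638, -55.93258379130391], [78.15018647435318, 54.63003220702778], [-79.69054613810387, 54.610161306440226]] res [0.0005 0.0005 0.0011 0.0011]
pins [[-88.4091 -37.9361]
 [-50.3843 -63.1195]
 [ 60.9898 -62.981 ]] post [[106.8762  -0.4946]] knob [[ 96.6262 -59.208 ]]
t 13.2833 tool board [19.9165 31.6867] tcpz 282.5509706704891 yang -0.007145562259429916 F [-0.4864 -0.4645 -1.0703] open -6.541808580264581e-05
[ 96 -60 180   0] -> [0.6, [0.1025, 0.0763, 0.0916], np.float64(-0.0)]
[ 96 -60 100   0] -> [0.6, [0.1825, 0.0765, 0.0915], np.float64(-0.0)]
```

The plate is seated: its centre is at (-0.7, -0.7) mm and its angle is 0.04°. The knob is at about (97,-59), so the button is at about 0.18 rad. I'll cage the knob between half-open fingers and swing it, turning the tool with it.

apply_moves --steps '[[0.5,[0,0.03,0.035],4],[0.5,[0.02,0.06,0.07],8],[0.5,[0.05,0.077,0.0915],10.6],[0.5,[0.085,0.077,0.0915],10.6],[0.5,[0.11,0.077,0.0915],10.6],[0.5,[0.12,0.077,0.0915],10.6],[0.5,[0.12,0.077,0.0915],10.6],[0.5,[0.12,0.077,0.0915],10.6]]'

```text
time_s: 13.95
tcp_pos: [0.6012, -0.0894, 0.1635]
ee_rot: [-0.588, -0.392, 0.589, -0.391]
ft_force: [0.5, 0.8, 0.5]
opening: 0.0428
```

```bash
python3 - <<'E'
from h import *
from bench import eyes,sensors
print(sensors.observe()['joint_positions'])
rows([(97,-59,121,-10.6)],.5)
f=eyes.grab_frame('wrist')['img']; cv2.imwrite('pics/w12.png',f[:,:,::-1])
f=eyes.grab_frame('scene')['img'];f=cv2.resize(f[190:350,220:400],None,fx=4,fy=4,interpolation=2); cv2.imwrite('pics/s12.png',f[:,:,::-1])
E
```

```text
[ 0.3335  0.6725 -0.3618  1.7311  0.3124  0.7969 -0.5729]
t 13.95 tool board [ 97.2717 -58.3842] tcpz 163.47794543079982 yang -10.525472103561642 F [0.4709 0.8081 0.4654] open 0.04278168957214569
[ 97.  -59.  121.  -10.6] -> [0.5, [0.0425, -0.0001, 0.0007], np.float64(0.1)]
```

View pics/w12.png

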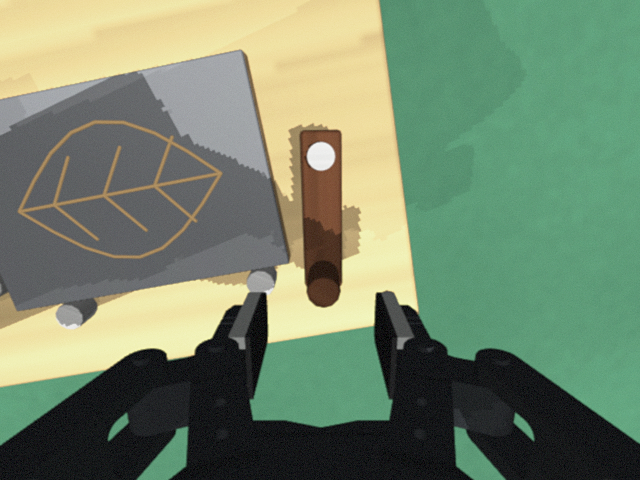

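View pics/s12.png

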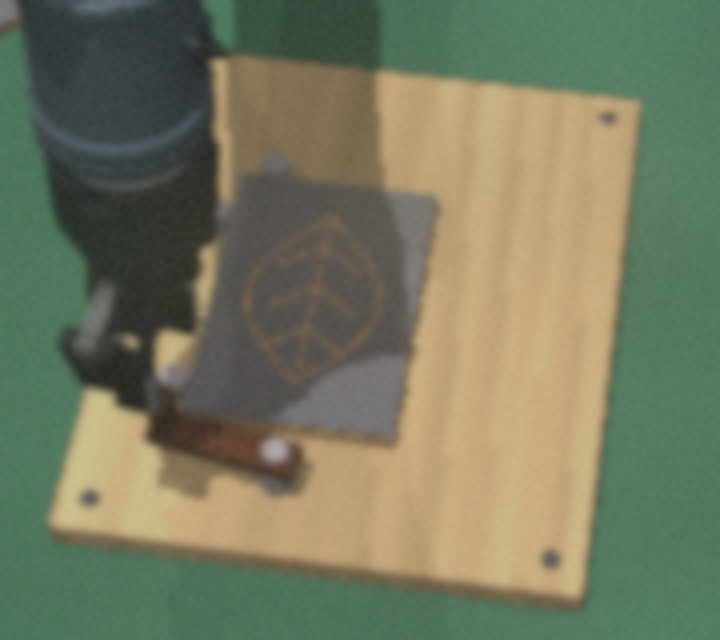

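The knob top at (322,292) is centred between the pads, so I'll descend.

apply_moves --steps '[[0.5,[0.02,0,0.001],0],[0.5,[0.034,0,0.001],0],[0.5,[0.042,0,0.001],0],[0.33,[0.0425,0,0.001],0],[0.33,[0.0425,0,0.001],0],[0.33,[0.0425,0,0.001],0]]'

```text
time_s: 14.55
tcp_pos: [0.6016, -0.0913, 0.1221]
ee_rot: [0.589, 0.391, -0.589, 0.392]
ft_force: [-1.2, -0.0, 0.5]
opening: 0.0282
```

```bash
python3 - <<'E'
from h import *
from bench import eyes
def k(th,lead): # deg; tool centre on arc with lead (mm)
    t=np.radians(th); return (108-60*np.sin(t)-lead*np.cos(t),-60*np.cos(t)+lead*np.sin(t))
rows([(*k(th,6),121,-th) for th in (10.6,16,22,28,34,40,46,52)],.33)
f=eyes.grab_frame('wrist')['img']; cv2.imwrite('pics/w13.png',f[:,:,::-1])
E
```

```text
t 14.55 tool board [ 98.0864 -60.2135] tcpz 122.0827671192443 yang -10.60943678951815 F [-1.1562 -0.0231  0.5311] open 0.02817383575448613
[ 91.1 -57.9 121.  -10.6] -> [0.33, [0.0011, -0.0073, -0.001], np.float64(-0.0)]
[ 85.7 -56.  121.  -16. ] -> [0.33, [0.0011, -0.013, -0.0018], np.float64(5.4)]
[ 80.  -53.4 121.  -22. ] -> [0.33, [0.0011, -0.0191, -0.0034], np.float64(11.4)]
[ 74.5 -50.2 121.  -28. ] -> [0.33, [0.0011, -0.025, -0.0055], np.float64(17.4)]
[ 69.5 -46.4 121.  -34. ] -> [0.33, [0.0011, -0.0307, -0.0083], np.float64(23.4)]
[ 64.8 -42.1 121.  -40. ] -> [0.33, [0.0011, -0.036, -0.0117], np.float64(29.4)]
[ 60.7 -37.4 121.  -46. ] -> [0.33, [0.0011, -0.041, -0.0156], np.float64(35.4)]
[ 57.  -32.2 121.  -52. ] -> [0.33, [0.001, -0.0455, -0.02], np.float64(41.4)]
```

View pics/w13.png

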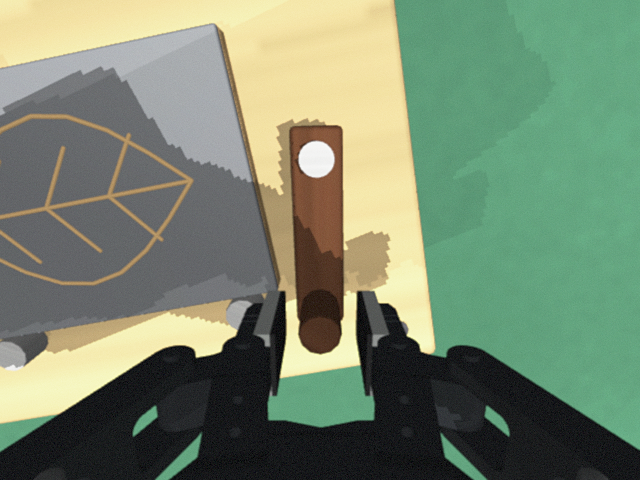

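The knob at (320,330) is caged between the pads, so I'll swing it.

apply_moves --steps '[[0.33,[0,-0.004,-0.0005],0],[0.33,[0,-0.0075,-0.001],0],[0.33,[0,-0.013,-0.0018],5.4],[0.33,[0,-0.019,-0.0034],11.4],[0.33,[0,-0.025,-0.0055],17.4],[0.33,[0,-0.0305,-0.0083],23.4],[0.33,[0,-0.036,-0.0117],29.4],[0.33,[0,-0.041,-0.0156],35.4],[0.33,[0,-0.0455,-0.02],41.4],[0.33,[0,-0.0455,-0.02],41.4]]'

```text
time_s: 15.43
tcp_pos: [0.5664, -0.0538, 0.1218]
ee_rot: [0.689, 0.157, -0.689, 0.157]
ft_force: [0.5, -0.1, -0.1]
opening: 0.028
```

```bash
python3 - <<'E'
from h import *
from bench import eyes
def k(th,lead):
    t=np.radians(th); return (108-60*np.sin(t)-lead*np.cos(t),-60*np.cos(t)+lead*np.sin(t))
rows([(*k(th,6),121,-th) for th in (52,58,64,70,76,82,88,91)],.33)
f=eyes.grab_frame('wrist')['img']; cv2.imwrite('pics/w14.png',f[:,:,::-1])
E
```

```text
t 15.4333 tool board [ 55.8322 -30.9478] tcpz 121.78184756371279 yang -52.11570570889435 F [ 0.5407 -0.0724 -0.0976] open 0.028034189924393264
[ 57.  -32.2 121.  -52. ] -> [0.33, [0.0008, 0.0017, -0.0002], np.float64(-0.1)]
[ 53.9 -26.7 121.  -58. ] -> [0.33, [0.0008, -0.0045, -0.0011], np.float64(5.9)]
[ 51.4 -20.9 121.  -64. ] -> [0.33, [0.0008, -0.0106, -0.0027], np.float64(11.9)]
[ 49.6 -14.9 121.  -70. ] -> [0.33, [0.0008, -0.0165, -0.0049], np.float64(17.9)]
[ 48.3  -8.7 121.  -76. ] -> [0.33, [0.0008, -0.0222, -0.0077], np.float64(23.9)]
[ 47.7  -2.4 121.  -82. ] -> [0.33, [0.0008, -0.0275, -0.0111], np.float64(29.9)]
[ 47.8   3.9 121.  -88. ] -> [0.33, [0.0008, -0.0324, -0.0151], np.float64(35.9)]
[ 48.1   7.  121.  -91. ] -> [0.33, [0.0008, -0.0347, -0.0172], np.float64(38.9)]
```

View pics/w14.png

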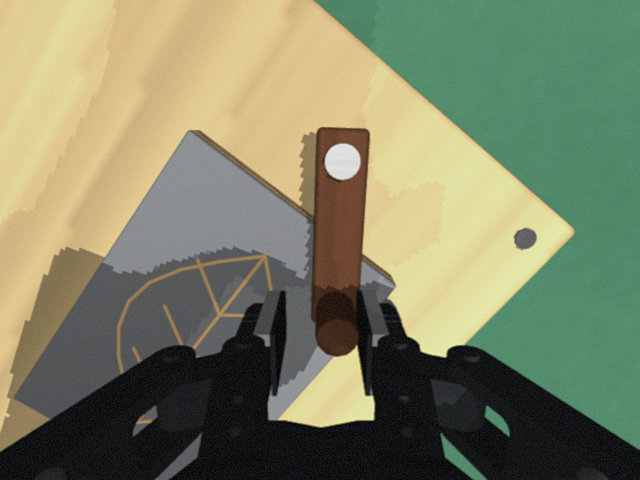

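The knob is pushed by the trailing pad at (337,335). I'll continue.

apply_moves --steps '[[0.33,[0,-0.0045,-0.0011],5.9],[0.33,[0,-0.0105,-0.0027],11.9],[0.33,[0,-0.0165,-0.0049],17.9],[0.33,[0,-0.022,-0.0077],23.9],[0.33,[0,-0.0275,-0.0111],29.9],[0.33,[0,-0.0325,-0.0151],35.9],[0.33,[0,-0.034,-0.0165],38],[0.33,[0,-0.034,-0.0165],38]]'

```text
time_s: 16.15
tcp_pos: [0.5668, -0.0171, 0.1213]
ee_rot: [-0.703, 0.074, 0.703, 0.074]
ft_force: [-0.6, -0.6, -0.3]
opening: 0.0283
```

```bash
python3 - <<'E'
from h import *
from bench import eyes
rows([(48,0,121,-90)],.33)
f=eyes.grab_frame('wrist')['img']; cv2.imwrite('pics/w15.png',f[:,:,::-1])
E
```

```text
t 16.15 tool board [48.4679  5.0464] tcpz 121.33296495681898 yang -89.85347945263668 F [-0.593  -0.5574 -0.2815] open 0.028254132310726033
[ 48   0 121 -90] -> [0.33, [0.0003, 0.005, 0.0005], np.float64(0.1)]
```

View pics/w15.png

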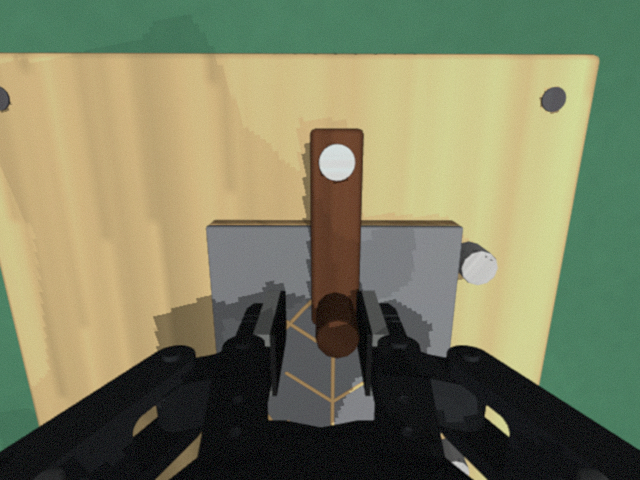

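The bar points along board -x over the plate and is square to it, at about 1.57 rad. I'll centre the jaws, open a little, lift clear and check.

apply_moves --steps '[[0.4,[0,0.004,0],0],[0.5,[0,0.004,0],0],[0.5,[0,0.004,0],0],[0.5,[-0.02,0.004,0],0],[0.5,[-0.05,0.004,0],0],[0.5,[-0.09,0.004,0],0],[0.5,[-0.13,0.004,0],0],[0.5,[-0.16,0.004,0.02],0],[0.5,[-0.16,0.004,0.05],0],[0.5,[-0.16,0.004,0.05],0],[0.5,[-0.16,0.004,0.05],0]]'

```text
time_s: 17.12
tcp_pos: [0.5162, -0.0109, 0.2818]
ee_rot: [0.703, -0.075, -0.703, -0.075]
ft_force: [1.5, -0.3, -0.5]
opening: 0.043
```

```bash
python3 - <<'E'
from h import *
from bench import eyes
rows([(48,0,121,-90)],.33)
f=eyes.grab_frame('wrist')['img']; cv2.imwrite('pics/w16.png',f[:,:,::-1])
f=eyes.grab_frame('scene')['img'];cv2.imwrite('pics/s16.png',f[:,:,::-1])
E
```

```text
t 17.1167 tool board [-2.3218  0.4389] tcpz 281.79391519669696 yang -89.94933794090159 F [ 1.461  -0.2595 -0.5239] open 0.043027908173547444
[ 48   0 121 -90] -> [0.33, [0.1608, 0.0005, -0.0503], np.float64(0.1)]
```

View pics/w16.png

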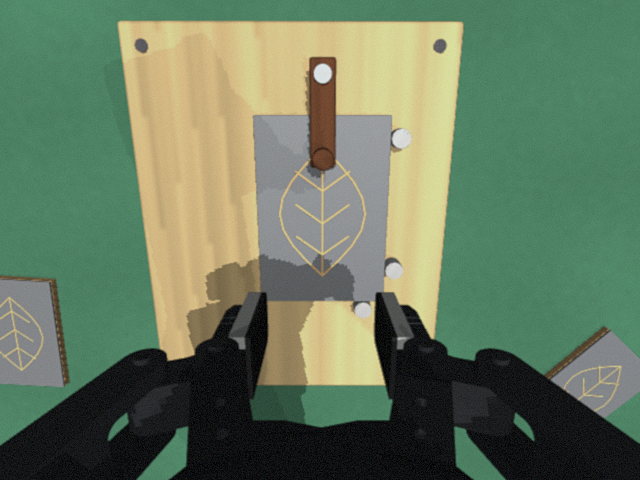

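View pics/s16.png

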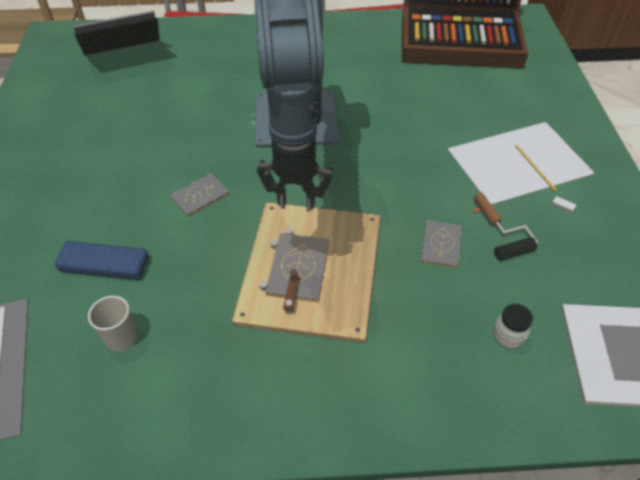

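```bash
python3 - <<'E'
from h import *
from bench import sensors,ctrl
s=sensors.observe()
plate(wz(s,[(384,299.5),(391.5,115.5),(253.5,115.5),(261,299.5)],.032))
k=w2b(wz(s,(322,158),.07))[0];p=w2b(wz(s,(322.5,73.5),.048))[0];d=k-p
print('knob',k,'post',p,'theta',np.arctan2(-d[0],-d[1]))
print(ctrl.finish_job())
E
```

```text
plate ang deg 0.040771835793406756 center [ 1.697  -0.9953] pivot [-78.2638 -56.0522] corners [[-77.15914489371815, -56.49490991401372], [80.54072461522836, -55.251919254754235], [80.56796090163915, 53.435884916343156], [-77.16144508602018, 54.32988013864877]] res [0.0012 0.0014 0.0013 0.0012]
knob [50.3857 -0.4375] post [109.0804  -0.8177] theta 1.5772735047541522
the job is handed in; nothing more can be done
None
```

I pushed the plate round with both fingertips on its long edge until it stopped flush on the side pins, then slid it along onto the end pin and pressed it square again. After that I caged the knob between the fingers and swung the turn button over the plate. The job is handed in, but I got no verdict back.

**Last checks** (wrist camera, arm clear of everything):

| Check | Measured | Needed |
|---|---|---|
| Plate angle | about 0.04° | under about 2.9° (0.05 rad) |
| Plate centre, x | +1.7 mm | within ±6 mm |
| Plate centre, y | −1.0 mm | within ±5 mm |
| Button angle | about 1.58 rad | over 1.35 rad |

- **Other items:** the roller, ink jar, pencil case and brush pot look unmoved in the scene view; I judged that by eye.
- **Time:** it took about 17 s of the 64 s allowed.
- **Disagreements:** the cameras differed by up to about 8 mm in absolute position, so I averaged them for the board's pose. The plate's final x also differs by 2.4 mm between the last two views (−0.7 and +1.7 mm), and both are inside tolerance.
- **Slips:** the fingertips touched the board once at about 6 N. The push onto the end pin first turned the plate by about 1°, which the last press corrected.

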